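Load the dog's puzzle feeder

TASK

Get the dog's puzzle feeder ready: put every biscuit that lies on the table into a well of its own, lying flat under a cover, and press all three covers, also the one over a well that stays empty, fully home so that each sits level and flush with the feeder's rim. Leave the other things on the table where they are.

Things in the scene. Friction and masses are not known exactly. Their poses are not given: they have to be found in the camera images.
- feeder: the dog's puzzle feeder: grey plastic tray 136 (x) x 340 (y) x 40 mm, fixed to the table; origin: centre of its underside. Three wells in a row along y, 110 mm apart. Each has a rebate 116 (x) x 100 (y) mm, open at the 40 mm high rim, 10 mm walls between; in it a black sleeve frames the well proper: 90 (x) x 76 (y) mm, floor 6 mm above the table.
- well1 (a point): centre of the floor of well 1, 6 mm above the table and 110 mm to the -y side of the feeder's centre
- well2 (a point): centre of the floor of well 2, 6 mm above the table and at the feeder's centre; the table in front of the middle of the feeder (its -x side, towards the robot) is clear for some 140 mm
- well3 (a point): centre of the floor of well 3, 6 mm above the table and 110 mm to the +y side of the feeder's centre
- sleeve1 (a joint): the stiff black rubber sleeve on which the cover over well 1 rests: 0 = up (its top 36 mm above the table), 0.006 m = fully down (top 30 mm above the table). It goes down with about 7 N on top of it and stays where it is left; it does not spring back and does not sink under the cover's weight.
- sleeve2 (a joint): the stiff black rubber sleeve on which the cover over well 2 rests: 0 = up (its top 36 mm above the table), 0.006 m = fully down (top 30 mm above the table). It goes down with about 7 N on top of it and stays where it is left; it does not spring back and does not sink under the cover's weight.
- sleeve3 (a joint): the stiff black rubber sleeve on which the cover over well 3 rests: 0 = up (its top 36 mm above the table), 0.006 m = fully down (top 30 mm above the table). It goes down with about 7 N on top of it and stays where it is left; it does not spring back and does not sink under the cover's weight.
- cover1: flat white plate 106 (x) x 90 (y) x 10 mm, about 130 g, with a grey bone-shaped grip on its middle: 76 mm along x, 20 mm wide, top 38 mm above the underside. Origin: centre of underside. All alike; each fits any well with 5 mm spare all round. At the start one lies loose on each well, underside 36 mm above the table, plate 6 mm proud of the rim; pressed home: underside at 30 mm, flush.
- cover2: flat white plate 106 (x) x 90 (y) x 10 mm, about 130 g, with a grey bone-shaped grip on its middle: 76 mm along x, 20 mm wide, top 38 mm above the underside. Origin: centre of underside. All alike; each fits any well with 5 mm spare all round. At the start one lies loose on each well, underside 36 mm above the table, plate 6 mm proud of the rim; pressed home: underside at 30 mm, flush.
- cover3: flat white plate 106 (x) x 90 (y) x 10 mm, about 130 g, with a grey bone-shaped grip on its middle: 76 mm along x, 20 mm wide, top 38 mm above the underside. Origin: centre of underside. All alike; each fits any well with 5 mm spare all round. At the start one lies loose on each well, underside 36 mm above the table, plate 6 mm proud of the rim; pressed home: underside at 30 mm, flush.
- biscuit1: a hard bone-shaped dog biscuit, 72 mm long (its x), 36 mm over the round ends, 24 mm wide at the shank, 20 mm thick, about 50 g. Origin: centre of its underside. Two or three of them lie flat on the table at the start; one that is absent has no pose. Lying flat in a well it leaves 4 mm under a fully pressed cover.
- biscuit2: a hard bone-shaped dog biscuit, 72 mm long (its x), 36 mm over the round ends, 24 mm wide at the shank, 20 mm thick, about 50 g. Origin: centre of its underside. Two or three of them lie flat on the table at the start; one that is absent has no pose. Lying flat in a well it leaves 4 mm under a fully pressed cover.
- biscuit3: a hard bone-shaped dog biscuit, 72 mm long (its x), 36 mm over the round ends, 24 mm wide at the shank, 20 mm thick, about 50 g. Origin: centre of its underside. Two or three of them lie flat on the table at the start; one that is absent has no pose. Lying flat in a well it leaves 4 mm under a fully pressed cover.
- remote: bystander: a white remote control 170 x 46 x 20 mm, origin under its centre
- hairbrush: bystander: a wooden hairbrush about 215 mm long, 33 mm high, bristles up; origin on the underside near the neck
- glasses_case: bystander: a black glasses case 160 x 62 x 42 mm, origin under its centre
- tape: bystander: a roll of tape lying flat, 90 mm across, 24 mm high, origin under its centre
- oil_bottle: bystander: an amber bottle 210 mm high, 68 mm across, origin under its centre
Not all that is in view belongs to the job. Leave any pink or purple look-alike of the biscuit1 alone.

How it is judged:
On the way:
1. every biscuit lies flat in a well of its own (((horizontal distance between biscuit1 and well1 below 0.035 m and z of biscuit1 in the frame of feeder below 0.014 m) or (horizontal distance between biscuit1 and well2 below 0.035 m and z of biscuit1 in the frame of feeder below 0.014 m) or (horizontal distance between biscuit1 and well3 below 0.035 m and z of biscuit1 in the frame of feeder below 0.014 m)) and ((horizontal distance between biscuit2 and well1 below 0.035 m and z of biscuit2 in the frame of feeder below 0.014 m) or (horizontal distance between biscuit2 and well2 below 0.035 m and z of biscuit2 in the frame of feeder below 0.014 m) or (horizontal distance between biscuit2 and well3 below 0.035 m and z of biscuit2 in the frame of feeder below 0.014 m)) and ((horizontal distance between biscuit3 and well1 below 0.035 m and z of biscuit3 in the frame of feeder below 0.014 m) or (horizontal distance between biscuit3 and well2 below 0.035 m and z of biscuit3 in the frame of feeder below 0.014 m) or (horizontal distance between biscuit3 and well3 below 0.035 m and z of biscuit3 in the frame of feeder below 0.014 m)) and horizontal distance between biscuit1 and biscuit2 above 0.055 m and horizontal distance between each of biscuit1, biscuit2 and biscuit3 above 0.055 m), for 0.2 s.
At the end, for the whole second after the job is handed in: Each biscuit lies flat on the floor of its own well (within 35 mm of its centre); each cover is centred on a well within 10 mm, its underside less than 32 mm above the table, level within 0.035 rad, at rest; all three sleeves are down by over 4.2 mm (all of step 1 and (horizontal distance between cover1 and well1 below 0.01 m or horizontal distance between cover1 and well2 below 0.01 m or horizontal distance between cover1 and well3 below 0.01 m) and z of each of cover1, cover2, cover3 in the frame of feeder below 0.032 m and angle between each of cover1, cover2, cover3's own z axis and vertical below 0.035 rad and linear speed of each of cover1, cover2, cover3 below 0.02 m/s and (horizontal distance between cover2 and well1 below 0.01 m or horizontal distance between cover2 and well2 below 0.01 m or horizontal distance between cover2 and well3 below 0.01 m) and (horizontal distance between cover3 and well1 below 0.01 m or horizontal distance between cover3 and well2 below 0.01 m or horizontal distance between cover3 and well3 below 0.01 m) and value of joint each of sleeve1, sleeve2, sleeve3 above 0.0042 m); the robot touches nothing.
It fails at once if one of the bystanders (remote, hairbrush, glasses case, tape, bottle) is shifted by more than 30 mm (distance of any of remote, hairbrush, glasses_case, tape, oil_bottle from where it was at the start of the episode above 0.03 m).
Of biscuit1, biscuit2, biscuit3 only 2 to 3 are there at a start; the rules pass over those that are not, and their reading is None.
At some moment in a run one of biscuit1, biscuit2, biscuit3 may be knocked a few centimetres aside while the robot is not near it.
Once in a run the grip may slacken for a moment while it holds something.
It also fails if it takes over 210 s, if anything falls off the work surface, if the arm or the gripper's body presses on something with over 40 N, if the wrist force passes 120 N, or if a joint passes its speed limit or range.

ROBOT

A 6-joint arm with a two-finger parallel gripper is mounted at the origin on the work surface. World frame = base frame: x ahead of the robot, y to its left, z up, the work surface at z = 0. Lengths are in m, angles in rad, forces in N, time in s.
With the tool pointing down it reaches from about 0.35 to 0.775 m from the base axis. Payload 5.5 kg.
Tool frame: the origin (TCP) lies on the centre line of the jaws, within the pads' length; the fingertips stand 11 mm ahead of it and the grasp point (between the pads) lies 8 mm behind it; z points along the fingers, y is the line along which they close (so a half turn about z gives the same grasp; the last joint's range is limited). The gripper opens to 85 mm and grips with 20 to 120 N. Pads are 22 mm wide; open, the fingers measure 114 mm over their backs; the gripper's body (76 mm by 85 mm) begins 54 mm behind the grasp point. The pads swing forward as they close: fully open they stand 13 mm farther back than shut.
Start: joints at [1.103, 0.313, 0.046, 1.304, 0, 1.431], TCP at [0.185, 0.544, 0.242] pointing down, gripper open.
Joint ranges: [-2.76, 2.76], [-0.86, 1.69], [-1.03, 1.26], [-2.2, 2.34], [-1.47, 1.5], [-3.14, 3.14]. Speed limits (rad/s): [2.57, 2.57, 3.14, 3.14, 3.14, 3.14].

INTERFACE

Orientations are given as a unit quaternion [w, x, y, z].
In Python, from workcell import env, viewer, order, models gives the robot as it stands.
- The arm moves only by the tool drive_tool, never from a script. Its argument "series" is a list that holds one entry, the list of rows, each a list of 6 numbers: the shift along the tool's x, y, z each as a share of 120 mm, from -1 to 1, then the turn, a rotation vector about the tool's x, y, z each as a share of 180 degrees, from -1 to 1. A call has 1 to 20 rows; each row shifts and turns the commanded pose from where the row before left it, along the tool's axes as they then stand; what a row does not reach is not made up. A row lasts 1/8 s, in which the tool goes at most 62.5 mm and 10.7 degrees, less where a joint would pass 70% of its speed; a pose out of reach is approached as far as the arm can. A call with a number of a shift or a turn outside -1 to 1 is refused whole. A call with a gripper value outside its range is refused whole. "jaw" is the opening, from -1 (shut) to 1 (fully open), set as the call begins (left out, the last holds). The fingers move at their own pace and stop on an object; "grip_force" is the grip in N (left out, the last holds). Time passes only in rows, so rows that do not move let the fingers close. It gives the time, the measured TCP pose, the force, the opening and the grip force at its end, in the units of the state.
- env.get_state(): the state, without advancing time (a new reading comes with each control period).
- viewer.read_camera(name): name is "scene" or "top" or "wrist"; returns the picture (384x512x3 uint8, red, green, blue); there is no depth.
- viewer.camera_info(name): a dict with "intrinsics" (3x3 intrinsics, pixels), "R" (3x3) and "t" (3): a world point X has camera coordinates R X + t; the wrist camera has in their place "T_tool_cam" (4x4, takes a point from camera to tool coordinates, whose origin is the TCP and whose axes are the flange's). Camera axes: x right, y down, z forward; pixel columns grow to the right and rows downward; lengths in m; the calibration is good to about 2 mm. A picture is of the moment at which its call begins: read the wrist's pose just before it. camera_info takes no time and is no camera call.
- order.hand_in(): hands the job in; it is judged then, once.
Trained networks look in the newest picture that a camera, given by its name, has taken for a name from the list of things; names that differ only in an ending like _2 or _b are one class to them, and where a whole thing is asked for, a point or a joint stands for the part that bears it (a point fixed in the world has none). Each returns a list of dicts, best first, with "score" (0 to 1); they miss things now and then, are a little off and sometimes report something else, mostly with a low value. They report only what shows in the picture. A call takes as long as a camera call. They do not tell look-alikes from the thing itself.
- models.silhouettes(label, camera): "region" (384x512 bool, what is visible of it) and "location" ([column, row] in pixels, amid what is visible of it).
The state is a dict: "clock": time; "joint_pos": joint angles; "qvel": joint speeds; "tau": joint torques, N m; "tcp_pos": TCP position; "orientation": TCP orientation; "wrist_force": force on the tool from outside, world axes, zero at the start; "ft_torque": the same for the moment, N m; "finger_gap": finger opening in m; "grip_force": force on a finger pad.
Only numpy, scipy, OpenCV 4.12 (cv2) and the standard library are available. Lean on these libraries where they do the work, as an engineer would, in place of code of your own. Each camera call takes 0.05 s, during which the arm holds its last target. There are 200 camera calls.

## Working session

There is one attempt and no reset: what is moved stays moved. The work goes in short steps, Python scripts to look and compute and a tool call to move; the robot and the scene stay as the last step left them, time stands still between calls to the robot, and variables do not carry over. Pictures are saved under pics/ and viewed, at most 14 in all, crops included, and the job is handed in when it is done.

Besides the shell and the picture viewer there is one more tool, called after "Call:" by a JSON object that holds its "method" and its "body". drive_tool: Moves the arm, as the interface text tells. Its arguments: {"type":"object","properties":{"series":{"type":"array"},"jaw":{"type":"number"},"grip_force":{"type":"number"}},"required":["series"]}

```bash
mkdir -p pics; ls
cat > h.py <<'E'
import numpy as np, cv2
from workcell import env, viewer, order, models
from scipy.spatial.transform import Rotation as Rn
def cam(name):
    i=viewer.camera_info(name);K=np.array(i["intrinsics"])
    if name!="wrist": return K,np.array(i["R"]),np.array(i["t"])
    s=env.get_state();T=np.eye(4);q=s["orientation"];T[:3,:3]=Rn.from_quat([q[1],q[2],q[3],q[0]]).as_matrix();T[:3,3]=s["tcp_pos"]
    M=np.linalg.inv(T@np.array(i["T_tool_cam"]));return K,M[:3,:3],M[:3,3]
def plane(c,uv,z):
    K,R,t=c;o=-R.T@t;d=R.T@np.linalg.inv(K)@np.array([uv[0],uv[1],1.]);return o+d*(z-o[2])/d[2]
def tri(obs):
    A=[];b=[]
    for (K,R,t),uv in obs:
        P=K@np.c_[R,t]
        for k in (0,1): r=uv[k]*P[2]-P[k];A.append(r[:3]);b.append(-r[3])
    return np.linalg.lstsq(np.array(A),np.array(b),rcond=None)[0]
def proj(c,X):
    K,R,t=c;p=K@(R@np.array(X)+t);return p[:2]/p[2]
def shot(name,fn=None):
    c=cam(name);im=viewer.read_camera(name)
    if fn: cv2.imwrite(fn,cv2.cvtColor(im,cv2.COLOR_RGB2BGR))
    return c,im
E
python3 - <<'E'
from h import *
s=env.get_state();print(s)
for n in ("top","scene"):
    c,im=shot(n,f"pics/{n}0.png")
    for l in ("biscuit1","cover1","feeder","remote","hairbrush","glasses_case","tape","oil_bottle"):
        for d in models.silhouettes(l,n): print(n,l,round(d["score"],2),np.round(d["location"]),d["region"].sum(),np.round(plane(c,d["location"],.02),3))
print(viewer.camera_info("wrist"))
E
```

```text
pics
{'clock': 0.0, 'joint_pos': array([ 1.10337867e+00,  3.13994831e-01,  4.50294791e-02,  1.30359707e+00,
       -1.46299734e-05,  1.43117560e+00]), 'qvel': array([ 1.14092891e-03, -3.25934289e-05,  7.73482432e-04,  1.69175572e-03,
       -1.48037607e-03, -4.47024490e-04]), 'tau': array([ 3.20195822e-04, -4.80626285e+01,  2.98532814e+01,  1.93660503e-02,
       -2.32740840e-04, -6.23773715e-06]), 'tcp_pos': array([0.18493815, 0.54395484, 0.24143266]), 'orientation': array([-2.56944497e-04,  1.63165588e-01,  9.86598303e-01, -8.44868764e-04]), 'wrist_force': array([-0.02840667, -0.01753658,  0.57371373]), 'ft_torque': array([ 0.00270079,  0.00370515, -0.05029249]), 'grip_force': 0.0, 'finger_gap': 0.08585884180831961}
top biscuit1 0.81 [114. 156.] 258 [0.656 0.421 0.02 ]
top biscuit1 0.7 [371. 228.] 262 [ 0.452 -0.356  0.02 ]
top biscuit1 0.67 [118. 211.] 256 [0.488 0.397 0.02 ]
top biscuit1 0.6 [185. 182.] 243 [0.581 0.199 0.02 ]
top biscuit1 0.56 [143. 184.] 250 [0.572 0.328 0.02 ]
top biscuit1 0.49 [149. 234.] 242 [0.422 0.3   0.02 ]
top cover1 0.91 [304. 182.] 1094 [ 0.586 -0.158
[... 1303 characters left out ...]

scene glasses_case 0.73 [168. 194.] 903 [ 0.776 -0.199  0.02 ]
scene tape 0.76 [200. 242.] 412 [0.784 0.013 0.02 ]
scene oil_bottle 0.66 [250. 282.] 1040 [0.733 0.206 0.02 ]
{'intrinsics': array([[306.56824385,   0.        , 255.85017496],
       [  0.        , 306.56824385, 198.48958933],
       [  0.        ,   0.        ,   1.        ]]), 'T_tool_cam': array([[ 5.28689717e-04, -9.51494523e-01, -3.07665229e-01,
         7.97886897e-02],
       [ 9.99998931e-01,  9.22569220e-04, -1.13477369e-03,
         4.53014082e-04],
       [ 1.36357342e-03, -3.07664300e-01,  9.51493993e-01,
        -1.31869007e-01],
       [ 0.00000000e+00,  0.00000000e+00,  0.00000000e+00,
         1.00000000e+00]])}
```

Run:
```python
import cv2
a=cv2.imread("pics/top0.png")[80:300,80:440];cv2.imwrite("pics/topc.png",cv2.resize(a,None,fx=2.2,fy=2.2,interpolation=cv2.INTER_CUBIC))
```

```text
(no output)
```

View pics/topc.png

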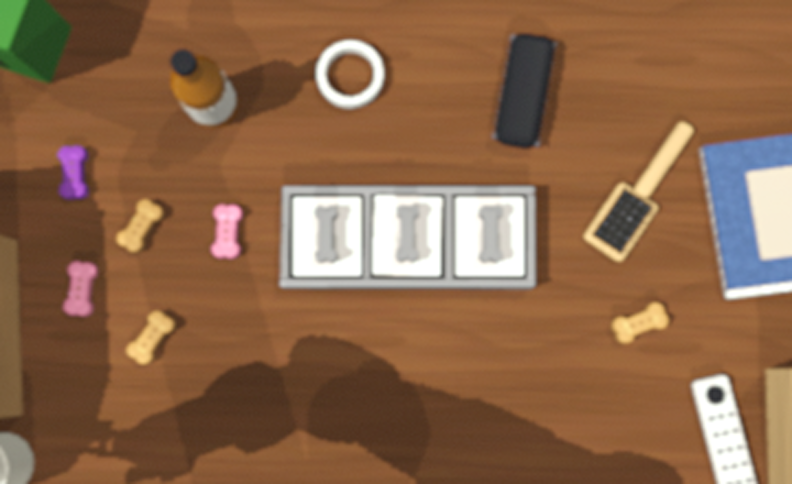

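View pics/scene0.png

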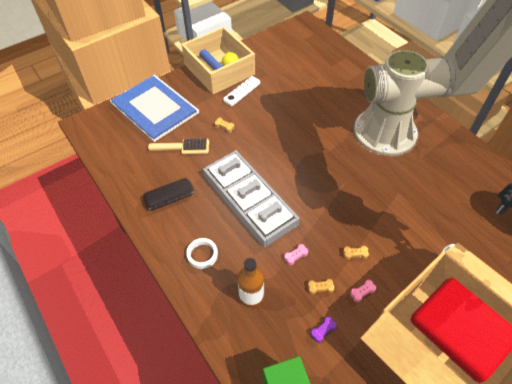

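Tan biscuits in the top image are at (143,184), (149,234) and (371,228). The look-alikes are pink at (185,182) and (118,211), and purple at (114,156). The grey bone grips on the covers at (230,189), (267,188) and (304,182) could also be mistaken for biscuits. By the description I choose the three tan ones. I'll move the wrist camera over to measure.

Call:
{"method": "drive_tool", "body": {"series": [[[0,0,0,0,0,-0.052],[0,0,0,0,0,-0.052],[-0.24,-0.32,0,0,0,0],[-0.24,-0.32,0,0,0,0],[-0.24,-0.32,0,0,0,0],[-0.24,-0.32,0,0,0,0],[-0.24,-0.32,0,0,0,0],[-0.24,-0.32,0,0,0,0],[-0.24,-0.32,0,0,0,0],[-0.24,-0.32,0,0,0,0],[-0.24,-0.32,0,0,0,0],[-0.24,-0.32,0,0,0,0],[-0.24,-0.32,0,0,0,0],[0,0,0,0,0,0],[0,0,0,0,0,0]]], "jaw": 0.4}}

```text
clock: 2.78
tcp_pos: [0.5011, 0.1218, 0.2422]
orientation: [-0.0, 0.001, 1.0, 0.0]
wrist_force: [-0.0, 1.2, 0.2]
finger_gap: 0.0598
grip_force: 0.0
```

```bash
cat > look.py <<'E'
import sys,pickle
from h import *
def look(tag):
    c,im=shot("wrist",f"pics/{tag}.png");out={"cam":c}
    for l in ("biscuit1","cover1","feeder"):
        out[l]=[(d["score"],np.array(d["location"]),d["region"]) for d in models.silhouettes(l,"wrist")]
        for s,p,r in out[l]:
            m=r.astype(np.uint8);(cx,cy),wh,a=cv2.minAreaRect(np.argwhere(r)[:,::-1].astype(np.float32))
            col=np.median(im[r],axis=0)
            print(l,round(s,2),p.round(1),"rect",round(cx,1),round(cy,1),np.round(wh,1),round(a,1),r.sum(),col,plane(c,(cx,cy),.02).round(3))
    pickle.dump(out,open(f"{tag}.pkl","wb"))
if __name__=="__main__": look(sys.argv[1])
E
python3 look.py wA
```

```text
biscuit1 0.83 [420.1  98.5] rect 418.7 99.6 [35.8 73.8] 38.5 2153 [253. 215. 104.] [0.422 0.301 0.02 ]
biscuit1 0.82 [476.6 273.3] rect 480.3 276.3 [34.4 52.7] 8.6 1427 [109.  42. 140.] [0.644 0.418 0.02 ]
biscuit1 0.79 [495.9 155.1] rect 490.6 156.7 [38.3 63.7] 9.8 1915 [229. 112. 142.] [0.485 0.395 0.02 ]
biscuit1 0.76 [416.2 227.6] rect 416.9 226.4 [32.4 58.5] 37.1 1536 [251. 205.  92.] [0.572 0.323 0.02 ]
biscuit1 0.72 [321.4 221.9] rect 323.0 221.7 [30.2 55.9] 3.2 1373 [255. 176. 215.] [0.566 0.206 0.02 ]
cover1 0.88 [ 33.6 232.6] rect 36.0 230.0 [86. 72.] 90.0 5525 [208. 198. 186.] [ 0.577 -0.154  0.02 ]
cover1 0.82 [212.2 219.9] rect 206.9 225.2 [87.5 82.1] 88.4 6272 [255. 255. 253.] [0.571 0.061 0.02 ]
cover1 0.57 [119.5 226.9] rect 115.5 228.0 [84. 89.] 90.0 6677 [239. 233. 219.] [ 0.574 -0.054  0.02 ]
feeder 0.9 [144.  184.4] rect 130.4 221.1 [114.2 263. ] 88.9 10291 [120. 116. 111.] [ 0.565 -0.034  0.02 ]
feeder 0.63 [134.  183.5] rect 133.0 199.8 [119.3  55.9] 38.8 418 [39. 37. 34.] [ 0.537 -0.027  0.02 ]
```

Call:
{"method": "drive_tool", "body": {"series": [[[0,-0.4,0,0,0,0],[0,-0.4,0,0,0,0],[0,-0.4,0,0,0,0],[0,-0.4,0,0,0,0],[0,-0.4,0,0,0,0],[0,0,0,0,0,0],[0,0,0,0,0,0]]]}}

```text
clock: 3.85
tcp_pos: [0.501, -0.1174, 0.2423]
orientation: [-0.0, 0.0, 1.0, 0.0]
wrist_force: [-0.1, 0.2, 0.6]
finger_gap: 0.0597
grip_force: 0.0
```

```bash
python3 look.py wB
```

```text
biscuit1 0.63 [ 47.5 130.7] rect 48.7 131.9 [35.3 64.8] 63.4 1887 [215. 145.  62.] [ 0.456 -0.352  0.02 ]
biscuit1 0.61 [500.3 230. ] rect 498.5 221.5 [55. 25.] 90.0 1008 [91. 41. 52.] [0.566 0.185 0.02 ]
cover1 0.95 [319.  221.1] rect 323.0 227.0 [84. 82.] 90.0 5875 [243. 238. 226.] [ 0.573 -0.033  0.02 ]
cover1 0.76 [228.4 227.4] rect 225.7 229.1 [85.7 79.8] 88.8 6418 [242. 236. 225.] [ 0.576 -0.155  0.02 ]
cover1 0.76 [411.7 224.1] rect 414.0 224.5 [87. 90.] 90.0 6900 [175. 164. 148.] [0.57 0.08 0.02]
feeder 0.62 [315.6 184.1] rect 323.1 220.8 [113.8 303.2] 89.2 11991 [108. 105. 100.] [ 0.565 -0.033  0.02 ]
```

View pics/wA.png

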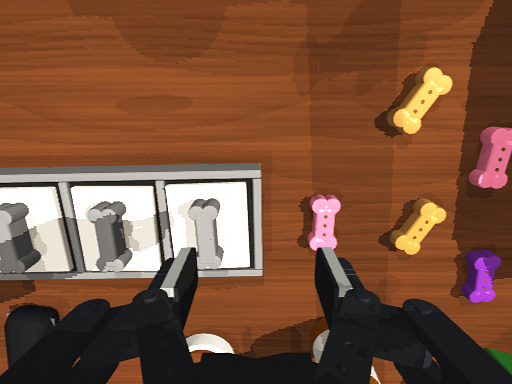

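View pics/wB.png

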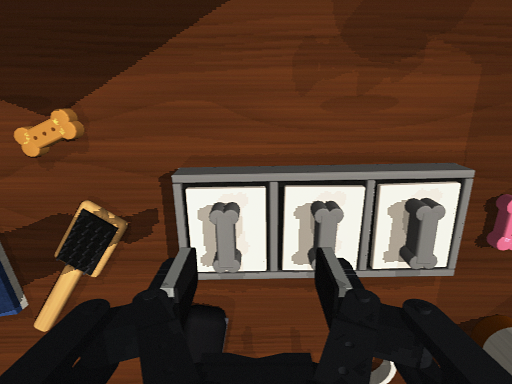

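Picture A shows the tan biscuits at (418,99) and (417,226), with the pink pair at (323,222) and (491,157) and the purple one at (480,276). Picture B shows the third tan biscuit at (48,132) and all three covers at (226,228), (323,228) and (417,225).

```bash
cat > plates.py <<'E'
from h import *; import pickle
def plates(tag,thr=60):
    """bright low-saturation plate blobs: min-area rect in the image"""
    hsv=cv2.cvtColor(cv2.imread(f"pics/{tag}.png"),cv2.COLOR_BGR2HSV)
    m=((hsv[...,1]<70)&(hsv[...,2]>150)).astype(np.uint8);m[:172]=0;m[285:]=0
    m=cv2.morphologyEx(m,cv2.MORPH_OPEN,np.ones((3,3)))
    n,l,st,ce=cv2.connectedComponentsWithStats(m);r=[]
    for i in range(1,n):
        if st[i,4]>1500:
            r.append(cv2.minAreaRect(np.argwhere(l==i)[:,::-1].astype(np.float32)))
    return sorted(r,key=lambda q:q[0][0])
if __name__=="__main__":
    A=pickle.load(open("wA.pkl","rb"));B=pickle.load(open("wB.pkl","rb"))
    for t,o in (("wA",A),("wB",B)):
        for q in plates(t):
            bx=cv2.boxPoints(q);W=np.array([plane(o["cam"],p,.046) for p in bx])[:,:2]
            print(t,np.round(q[0],1),np.round(q[1],1),round(q[2],1),"ctr",W.mean(0).round(4),"sides",np.linalg.norm(W[1]-W[0]).round(4),np.linalg.norm(W[2]-W[1]).round(4),"yaw",np.degrees(np.arctan2(*(W[1]-W[0])[::-1])).round(1))
    print("tri c2,c3",[tri([(A["cam"],plates("wA")[i][0]),(B["cam"],plates("wB")[i][0])]).round(4) for i in (1,2)])
    # biscuits: outline on plane z=.02 -> pose
    for o,i in ((A,0),(A,3),(B,0)):
        r=o["biscuit1"][i][2];P=np.array([plane(o["cam"],p,.012)[:2] for p in np.argwhere(r)[:,::-1]],np.float32)
        q=cv2.minAreaRect(P*1000);bx=cv2.boxPoints(q);e=max(bx[1]-bx[0],bx[2]-bx[1],key=np.linalg.norm)
        print("bisc",np.round(q[0],1),np.round(q[1],1),"long axis deg",np.degrees(np.arctan2(e[1],e[0])).round(1))
E
python3 plates.py
```

```text
wA [ 33.5 228.8] [92.1 58.8] 81.4 ctr [ 0.5669 -0.1367] sides 0.0675 0.1141 yaw 98.5
wA [115.6 231.7] [92.4 88.2] 89.3 ctr [ 0.5707 -0.0418] sides 0.0981 0.1178 yaw 90.6
wA [130.3 193.9] [ 44.  260.1] 88.9 ctr [ 0.5223 -0.0189] sides 0.2854 0.0512 yaw 91.0
wA [205.3 232.7] [100.3  86. ] 88.0 ctr [0.5726 0.0629] sides 0.0953 0.1274 yaw 92.0
wB [226.  228.7] [84.3 79.2] 89.1 ctr [ 0.5666 -0.1516] sides 0.088 0.1063 yaw 90.9
wB [323.  227.5] [83. 82.] 90.0 ctr [ 0.5651 -0.0389] sides 0.091 0.1052 yaw 90.0
wB [416.5 225. ] [86. 87.] 90.0 ctr [0.5621 0.0693] sides 0.0961 0.11 yaw 90.0
tri c2,c3 [array([ 0.5639, -0.0395,  0.0491]), array([0.5077, 0.0172, 0.136 ])]
bisc [422.8 305.1] [42.  74.6] long axis deg -33.1
bisc [576.7 327.1] [45.  71.9] long axis deg -29.3
bisc [ 457.6 -357.3] [37.6 81.6] long axis deg -66.4
```

Call:
{"method": "drive_tool", "body": {"series": [[[0,0,0,0,0,-0.007],[-0.275,-0.14,0,0,0,0],[-0.275,-0.14,0,0,0,0],[0,0,0.35,0,0,0],[0,0,0.35,0,0,0],[0,0,0.35,0,0,0],[0,0,0.35,0,0,0],[0,0,0.06,0,0,0],[0,0,0.06,0,0,0],[0,0,0,0,0,0],[0,0,0,0,0,0]]]}}

```text
clock: 5.42
tcp_pos: [0.569, -0.1509, 0.0614]
orientation: [0.001, -0.011, 1.0, -0.0]
wrist_force: [-0.6, -0.3, 0.1]
finger_gap: 0.0593
grip_force: 0.0
```

Call:
{"method": "drive_tool", "body": {"series": [[[0,0,0,0,0,0],[0,0,0,0,0,0],[0,0,0,0,0,0],[0,0,0,0,0,0],[0,0,0,0,0,0]]], "jaw": -1, "grip_force": 60}}

```text
clock: 6.05
tcp_pos: [0.5682, -0.1507, 0.0603]
orientation: [0.0, -0.01, 1.0, -0.0]
wrist_force: [-0.2, 0.4, 4.7]
finger_gap: 0.0188
grip_force: 62.2
```

Call:
{"method": "drive_tool", "body": {"series": [[[0,0,-0.13,0,0,0],[0,0,-0.25,0,0,0],[0,0,-0.285,0,0,0],[0.297,0.23,0,0,0,0],[0.297,0.23,0,0,0,0],[0.297,0.23,0,0,0,0],[0.297,0.23,0,0,0,0],[0,0,0,0,0,0],[0,0,0.3,0,0,0],[0,0,0.3,0,0,0],[0,0,0.2,0,0,0],[0,0,0.1,0,0,0],[0,0,0.04,0,0,0],[0,0,0,0,0,0],[0,0,0,0,0,0]]]}}

```text
clock: 7.92
tcp_pos: [0.4239, -0.0434, 0.0277]
orientation: [0.001, -0.01, 1.0, -0.0]
wrist_force: [0.0, 0.3, -1.5]
finger_gap: 0.0189
grip_force: 64.0
```

Call:
{"method": "drive_tool", "body": {"series": [[[0,0,0.03,0,0,0],[0,0,0,0,0,0]]]}}

```text
clock: 8.18
tcp_pos: [0.4241, -0.0434, 0.0245]
orientation: [0.001, -0.011, 1.0, -0.0]
wrist_force: [-2.1, 0.5, 9.1]
finger_gap: 0.0187
grip_force: 65.6
```

Call:
{"method": "drive_tool", "body": {"series": [[[0,0,0,0,0,0],[0,0,0,0,0,0],[0,0,0,0,0,0],[0,0,-0.2,0,0,0],[0,0,-0.4,0,0,0],[0,0,-0.4,0,0,0],[0,0,-0.13,0,0,0.047],[0,0,0,0,0,0.047],[0,0,0,0,0,0.047],[0,0,0,0,0,0.047],[0,0,0,0,0,0.047],[0,0,0,0,0,0.047],[0,0,0,0,0,0.047],[0,0,0,0,0,0.047]]], "jaw": 0.4}}

```text
clock: 9.93
tcp_pos: [0.4229, -0.0431, 0.1587]
orientation: [-0.0, 0.55, 0.835, -0.0]
wrist_force: [0.7, -0.4, 0.1]
finger_gap: 0.0598
grip_force: 0.0
```

Call:
{"method": "drive_tool", "body": {"series": [[[-0.359,-0.1125,0,0,0,0],[-0.359,-0.1125,0,0,0,0],[-0.359,-0.1125,0,0,0,0],[-0.359,-0.1125,0,0,0,0],[-0.359,-0.1125,0,0,0,0],[-0.359,-0.1125,0,0,0,0],[-0.359,-0.1125,0,0,0,0],[0,0,0,0,0,0],[0,0,0,0,0,0]]]}}

```text
clock: 11.05
tcp_pos: [0.4563, -0.3568, 0.1582]
orientation: [-0.001, 0.548, 0.836, 0.0]
wrist_force: [0.3, 0.5, 0.6]
finger_gap: 0.0598
grip_force: 0.0
```

```bash
cat > bisc.py <<'E'
import sys
from h import *
tag=sys.argv[1];c,im=shot("wrist",f"pics/{tag}.png");s=env.get_state()
q=s["orientation"];R=Rn.from_quat([q[1],q[2],q[3],q[0]]).as_matrix();tx=-R[:2,0];psi=np.degrees(np.arctan2(tx[1],tx[0]))
print("tcp",s["tcp_pos"].round(4),"psi",psi.round(1),"t",round(s["clock"],2))
for d in models.silhouettes("biscuit1","wrist"):
    r=d["region"];P=np.array([plane(c,p,.013)[:2] for p in np.argwhere(r)[:,::-1]],np.float32)
    z=cv2.minAreaRect(P*1000);bx=cv2.boxPoints(z);e=max(bx[1]-bx[0],bx[2]-bx[1],key=np.linalg.norm)
    a=np.degrees(np.arctan2(e[1],e[0]));da=(a-psi+90)%180-90
    m=np.array(z[0])/1000;dd=R.T@np.r_[m-s["tcp_pos"][:2],0]
    print(round(d["score"],2),np.round(d["location"]),np.median(im[r],axis=0),"xy",m.round(4),np.round(z[1],1),"ang",round(a,1),"turn share",round(-da/180,4),"shift now-frame",(dd[:2]/.12).round(3))
E
python3 bisc.py b1
```

```text
tcp [ 0.4564 -0.3563  0.1584] psi -66.5 t 11.1
0.98 [259. 186.] [226. 160.  78.] xy [ 0.457  -0.3575] [34.9 74.4] ang -66.4 turn share -0.0004 shift now-frame [-0.011  0.001]
```

View pics/b1.png

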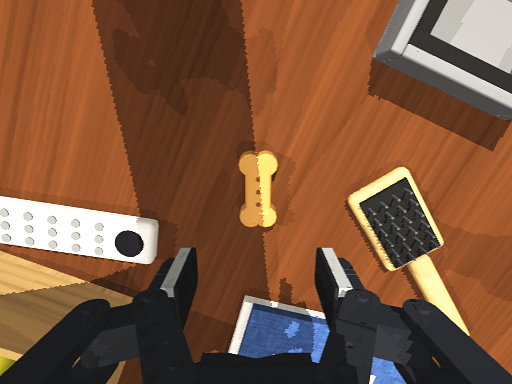

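Call:
{"method": "drive_tool", "body": {"series": [[[-0.011,0,0.35,0,0,0],[0,0,0.35,0,0,0],[0,0,0.35,0,0,0],[0,0,0.07,0,0,0],[0,0,0.06,0,0,0],[0,0,0,0,0,0],[0,0,0,0,0,0]]]}}

```text
clock: 12.02
tcp_pos: [0.4582, -0.3593, 0.0188]
orientation: [0.001, 0.548, 0.836, -0.0]
wrist_force: [-0.0, 0.2, 0.5]
finger_gap: 0.0601
grip_force: 0.0
```

Call:
{"method": "drive_tool", "body": {"series": [[[0,0,0,0,0,0],[0,0,0,0,0,0],[0,0,0,0,0,0],[0,0,0,0,0,0],[0,0,0,0,0,0]]], "jaw": -1, "grip_force": 50}}

```text
clock: 12.65
tcp_pos: [0.4577, -0.359, 0.018]
orientation: [0.001, 0.548, 0.836, -0.0]
wrist_force: [-0.7, 0.3, 5.5]
finger_gap: 0.0227
grip_force: 50.1
```

Call:
{"method": "drive_tool", "body": {"series": [[[0,0,-0.2,0,0,0],[0,0,-0.4,0,0,0],[0,0,-0.4,0,0,0],[0,0,-0.17,0,0,-0.047],[0,0,0,0,0,-0.047],[0,0,0,0,0,-0.047],[0,0,0,0,0,-0.047],[0,0,0,0,0,-0.047],[0,0,0,0,0,-0.047],[0,0,0,0,0,-0.047],[0,0,0,0,0,-0.047],[-0.189,0.344,0,0,0,0],[-0.189,0.344,0,0,0,0],[-0.189,0.344,0,0,0,0],[-0.189,0.344,0,0,0,0],[-0.189,0.344,0,0,0,0],[0,0,0,0,0,0],[0,0,0,0,0,0]]]}}

```text
clock: 14.9
tcp_pos: [0.566, -0.1498, 0.1572]
orientation: [-0.0, -0.011, 1.0, 0.0]
wrist_force: [0.2, 0.0, -1.0]
finger_gap: 0.0229
grip_force: 49.4
```

```bash
python3 bisc.py w1
```

```text
tcp [ 0.5659 -0.1503  0.1573] psi 1.2 t 14.95
0.61 [255. 250.] [149.  96.  42.] xy [ 0.6452 -0.1474] [158.3  73.7] ang 1.3 turn share -0.0008 shift now-frame [-0.662  0.011]
0.36 [232. 336.] [20. 19. 21.] xy [ 0.7414 -0.1713] [25.7 34.9] ang -5.8 turn share 0.0389 shift now-frame [-1.459 -0.204]
```

View pics/w1.png

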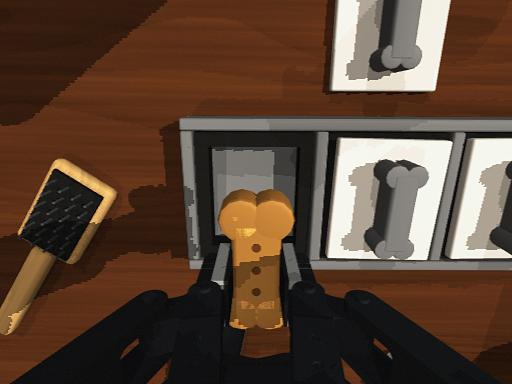

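Run:
```python
from h import *
c=cam("wrist")
for uv in ((196,131),(317,131),(205,262),(256,131),(256,118),(458,131),(328,131)): print(uv,plane(c,uv,.04).round(4))
```

```text
(196, 131) [ 0.5111 -0.1991  0.04  ]
(317, 131) [ 0.5091 -0.1026  0.04  ]
(205, 262) [ 0.6287 -0.1955  0.04  ]
(256, 131) [ 0.5101 -0.1512  0.04  ]
(256, 118) [ 0.5001 -0.1514  0.04  ]
(458, 131) [0.5068 0.0098 0.04  ]
(328, 131) [ 0.5089 -0.0938  0.04  ]
```

Call:
{"method": "drive_tool", "body": {"series": [[[-0.017,-0.012,0.25,0,0,0],[0,0,0.35,0,0,0],[0,0,0.3,0,0,0],[0,0,0.1,0,0,0],[0,0,0.06,0,0,0],[0,0,0.035,0,0,0],[0,0,0,0,0,0],[0,0,0,0,0,0]]]}}

```text
clock: 16.0
tcp_pos: [0.5691, -0.1515, 0.0272]
orientation: [0.001, -0.011, 1.0, -0.0]
wrist_force: [-0.2, -0.1, -0.7]
finger_gap: 0.0226
grip_force: 49.4
```

Call:
{"method": "drive_tool", "body": {"series": [[[0,0,0,0,0,0],[0,0,0,0,0,0],[0,0,0,0,0,0],[0,0,-0.15,0,0,0],[0,0,-0.35,0,0,0],[0,0,-0.35,0,0,0],[0,0,-0.25,0,0,0],[0,0,0,0,0,0]]], "jaw": -0.15}}

```text
clock: 17.0
tcp_pos: [0.5702, -0.1519, 0.1613]
orientation: [0.003, -0.011, 1.0, -0.001]
wrist_force: [0.2, -0.3, 0.1]
finger_gap: 0.0362
grip_force: 0.0
```

```bash
python3 bisc.py w1b
python3 - <<'E'
from h import *
c=cam("wrist")
for d in models.silhouettes("biscuit1","wrist"): print(d["score"],plane(c,d["location"],.022).round(4))
E
```

```text
tcp [ 0.5692 -0.1515  0.1593] psi 1.2 t 17.05
0.98 [256. 186.] [224. 153.  67.] xy [ 0.5695 -0.1512] [75.7 36.2] ang 1.3 turn share -0.0004 shift now-frame [-0.003  0.002]
0.58 [216. 193.] [28. 28. 25.] xy [ 0.5752 -0.1514] [126.1 107.5] ang 1.1 turn share 0.0006 shift now-frame [-0.05  0.  ]
0.98 [ 0.5633 -0.1504  0.022 ]
0.58 [ 0.5707 -0.1873  0.022 ]
```

Call:
{"method": "drive_tool", "body": {"series": [[[0.298,0.2315,0,0,0,0],[0.298,0.2315,0,0,0,0],[0.298,0.2315,0,0,0,0],[0.298,0.2315,0,0,0,0],[0,0,0.3,0,0,0],[0,0,0.35,0,0,0],[0,0,0.3,0,0,0],[0,0,0.1,0,0,0],[0,0,0.06,0,0,0],[0,0,0,0,0,0],[0,0,0,0,0,0]]], "jaw": 0.4}}

```text
clock: 18.52
tcp_pos: [0.4241, -0.0434, 0.026]
orientation: [0.001, -0.01, 1.0, -0.0]
wrist_force: [0.4, 0.6, 0.6]
finger_gap: 0.0599
grip_force: 0.0
```

Call:
{"method": "drive_tool", "body": {"series": [[[0,0,0,0,0,0],[0,0,0,0,0,0],[0,0,0,0,0,0],[0,0,0,0,0,0],[0,0,0,0,0,0]]], "jaw": -1, "grip_force": 60}}

```text
clock: 19.15
tcp_pos: [0.4236, -0.0433, 0.0257]
orientation: [0.001, -0.01, 1.0, -0.0]
wrist_force: [-0.9, 0.4, 6.7]
finger_gap: 0.0187
grip_force: 59.4
```

Call:
{"method": "drive_tool", "body": {"series": [[[0,0,-0.15,0,0,0],[0,0,-0.35,0,0,0],[0,0,-0.35,0,0,0],[0,0,-0.15,0,0,0],[-0.295,-0.232,0,0,0,0],[-0.295,-0.232,0,0,0,0],[-0.295,-0.232,0,0,0,0],[-0.295,-0.232,0,0,0,0],[0,0,0,0,0,0],[0,0,0,0,0,0]]]}}

```text
clock: 20.4
tcp_pos: [0.566, -0.151, 0.1442]
orientation: [-0.001, -0.01, 1.0, 0.001]
wrist_force: [-0.5, 0.0, -0.3]
finger_gap: 0.019
grip_force: 58.9
```

```bash
python3 -c "
from h import *
shot('wrist','pics/w1c.png');print(env.get_state()['tcp_pos'])"
```

```text
[ 0.5657687  -0.15074306  0.1444802 ]
```

View pics/w1c.png

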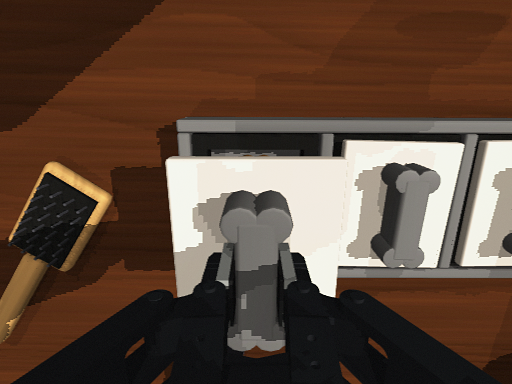

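Call:
{"method": "drive_tool", "body": {"series": [[[-0.008,-0.008,0.25,0,0,0],[0,0,0.25,0,0,0],[0,0,0.12,0,0,0],[0,0,0.04,0,0,0],[0,0,0,0,0,0],[0,0,0,0,0,0]]]}}

```text
clock: 21.2
tcp_pos: [0.5688, -0.1527, 0.0671]
orientation: [0.001, -0.01, 1.0, -0.0]
wrist_force: [0.1, 0.4, -1.3]
finger_gap: 0.0191
grip_force: 58.9
```

Call:
{"method": "drive_tool", "body": {"series": [[[0,0,0.02,0,0,0],[0,0,0.02,0,0,0],[0,0,0.02,0,0,0],[0,0,0.02,0,0,0],[0,0,0,0,0,0],[0,0,0,0,0,0]]]}}

```text
clock: 21.95
tcp_pos: [0.5683, -0.1526, 0.0568]
orientation: [0.0, -0.01, 1.0, -0.0]
wrist_force: [-1.1, 1.6, 5.4]
finger_gap: 0.0189
grip_force: 59.6
```

Call:
{"method": "drive_tool", "body": {"series": [[[0,0,0.02,0,0,0],[0,0,0.02,0,0,0],[0,0,0,0,0,0],[0,0,0,0,0,0]]]}}

```text
clock: 22.45
tcp_pos: [0.5684, -0.1526, 0.0555]
orientation: [0.001, -0.011, 1.0, -0.001]
wrist_force: [-8.7, 2.4, 29.2]
finger_gap: 0.0189
grip_force: 62.9
```

Call:
{"method": "drive_tool", "body": {"series": [[[0,0,-0.015,0,0,0],[0,0,0,0,0,0],[0,0,0,0,0,0],[0,0,-0.15,0,0,0],[0,0,-0.3,0,0,0],[0.003,0.307,0,0,0,0],[0.003,0.307,0,0,0,0],[0,0.307,0,0,0,0],[0,0,0,0,0,0]]], "jaw": 0.4}}

```text
clock: 23.58
tcp_pos: [0.5643, -0.0397, 0.1066]
orientation: [-0.001, -0.012, 1.0, 0.0]
wrist_force: [0.3, 0.3, 0.0]
finger_gap: 0.0595
grip_force: 0.0
```

Call:
{"method": "drive_tool", "body": {"series": [[[0,0,0.25,0,0,0],[0,0,0.12,0,0,0],[0,0,0.04,0,0,0],[0,0,0,0,0,0],[0,0,0,0,0,0]]]}}

```text
clock: 24.2
tcp_pos: [0.5656, -0.0424, 0.0588]
orientation: [0.001, -0.01, 1.0, -0.0]
wrist_force: [-1.0, 0.6, 0.2]
finger_gap: 0.0596
grip_force: 0.0
```

Call:
{"method": "drive_tool", "body": {"series": [[[0,0,0,0,0,0],[0,0,0,0,0,0],[0,0,0,0,0,0],[0,0,0,0,0,0],[0,0,0,0,0,0]]], "jaw": -1}}

```text
clock: 24.82
tcp_pos: [0.5653, -0.0419, 0.0585]
orientation: [0.0, -0.011, 1.0, 0.0]
wrist_force: [-0.9, 0.6, 5.0]
finger_gap: 0.0195
grip_force: 62.0
```

Call:
{"method": "drive_tool", "body": {"series": [[[0,0,-0.13,0,0,0],[0,0,-0.25,0,0,0],[0,0,-0.3,0,0,0],[0.393,0.008,0,0,0,0],[0.393,0.008,0,0,0,0],[0.393,0.008,0,0,0,0],[0,0,0,0,0,0],[0,0,0.3,0,0,0],[0,0,0.3,0,0,0],[0,0,0.2,0,0,0],[0,0,0.1,0,0,0],[0,0,0.06,0,0,0],[0,0,0.03,0,0,0],[0,0,0,0,0,0],[0,0,0,0,0,0]]]}}

```text
clock: 26.7
tcp_pos: [0.4241, -0.0422, 0.0227]
orientation: [0.001, -0.011, 1.0, -0.0]
wrist_force: [-5.0, 0.1, 11.9]
finger_gap: 0.0191
grip_force: 63.2
```

Call:
{"method": "drive_tool", "body": {"series": [[[0,0,0,0,0,0],[0,0,0,0,0,0],[0,0,0,0,0,0],[0,0,-0.2,0,0,0],[0,0,-0.4,0,0,0],[0,0,-0.4,0,0,0],[0,0,-0.13,0,0,0.0424],[0,0,0,0,0,0.0424],[0,0,0,0,0,0.0424],[0,0,0,0,0,0.0424],[0.049,0.413,0,0,0,0],[0.049,0.413,0,0,0,0],[0.049,0.413,0,0,0,0],[0.049,0.413,0,0,0,0],[0.049,0.413,0,0,0,0],[0.049,0.413,0,0,0,0],[0.049,0.413,0,0,0,0],[0.049,0.413,0,0,0,0],[0,0,0,0,0,0],[0,0,0,0,0,0]]], "jaw": 0.4}}

```text
clock: 29.2
tcp_pos: [0.576, 0.3264, 0.1557]
orientation: [-0.001, 0.253, 0.967, -0.001]
wrist_force: [-1.2, 0.4, -0.3]
finger_gap: 0.0601
grip_force: 0.0
```

```bash
python3 bisc.py b2
```

```text
tcp [0.5761 0.3259 0.1561] psi -29.4 t 29.25
0.88 [142.  43.] [255. 231. 117.] xy [0.4257 0.3042] [39.8 68.1] ang -32.0 turn share 0.0148 shift now-frame [ 1.004 -0.771]
0.79 [383. 204.] [225.  91. 247.] xy [0.6495 0.4258] [78.3 36.9] ang 4.5 turn share -0.188 shift now-frame [-0.125  1.025]
0.7 [143. 239.] [255. 235. 252.] xy [0.5692 0.2084] [43.7 70.9] ang -0.2 turn share -0.162 shift now-frame [-0.43  -0.881]
0.69 [289.  49.] [246. 144. 175.] xy [0.4876 0.4059] [37.3 72.6] ang -4.1 turn share -0.14 shift now-frame [0.97 0.22]
0.65 [258. 187.] [255. 237. 126.] xy [0.5776 0.328 ] [36.3 75. ] ang -30.2 turn share 0.0049 shift now-frame [-0.003  0.022]
```

View pics/b2.png

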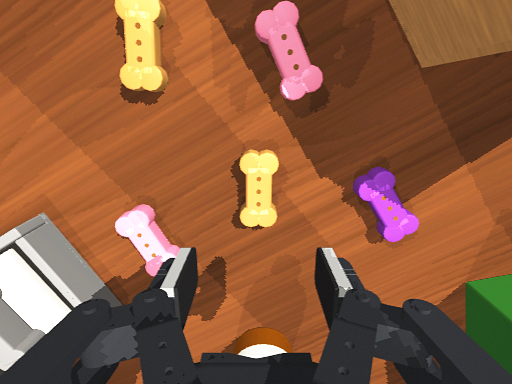

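Call:
{"method": "drive_tool", "body": {"series": [[[-0.003,0.022,0.35,0,0,0.005],[0,0,0.35,0,0,0],[0,0,0.32,0,0,0],[0,0,0.08,0,0,0],[0,0,0.05,0,0,0],[0,0,0,0,0,0],[0,0,0,0,0,0]]]}}

```text
clock: 30.18
tcp_pos: [0.5793, 0.3292, 0.0202]
orientation: [0.001, 0.261, 0.965, 0.001]
wrist_force: [0.2, 0.3, 0.4]
finger_gap: 0.0598
grip_force: 0.0
```

Call:
{"method": "drive_tool", "body": {"series": [[[0,0,0,0,0,0],[0,0,0,0,0,0],[0,0,0,0,0,0],[0,0,0,0,0,0],[0,0,0,0,0,0]]], "jaw": -1, "grip_force": 50}}

```text
clock: 30.8
tcp_pos: [0.5788, 0.3291, 0.0193]
orientation: [0.001, 0.261, 0.965, 0.0]
wrist_force: [0.8, 0.1, 5.5]
finger_gap: 0.0227
grip_force: 50.7
```

Call:
{"method": "drive_tool", "body": {"series": [[[0,0,-0.2,0,0,0],[0,0,-0.4,0,0,0],[0,0,-0.4,0,0,0],[0,0,-0.155,0,0,-0.0438],[0,0,0,0,0,-0.0438],[0,0,0,0,0,-0.0438],[0,0,0,0,0,-0.0438],[0.022,-0.386,0,0,0,0],[0.022,-0.386,0,0,0,0],[0.022,-0.386,0,0,0,0],[0.022,-0.386,0,0,0,0],[0.022,-0.386,0,0,0,0],[0.022,-0.386,0,0,0,0],[0.022,-0.386,0,0,0,0],[0.022,-0.386,0,0,0,0],[0,0,0,0,0,0],[0,0,0,0,0,0]]]}}

```text
clock: 32.92
tcp_pos: [0.5652, -0.0421, 0.1566]
orientation: [-0.001, -0.011, 1.0, 0.0]
wrist_force: [1.3, 0.6, -1.0]
finger_gap: 0.0224
grip_force: 50.0
```

```bash
python3 bisc.py w2
```

```text
tcp [ 0.5653 -0.0415  0.1567] psi 1.3 t 32.98
0.86 [255. 248.] [133.  86.  38.] xy [ 0.6439 -0.0424] [ 73.4 157. ] ang -0.9 turn share 0.0126 shift now-frame [-0.655 -0.023]
0.75 [501. 210.] [88. 39. 49.] xy [0.5737 0.1881] [76.8 24.5] ang 15.6 turn share -0.0792 shift now-frame [-0.115  1.911]
```

View pics/w2.png

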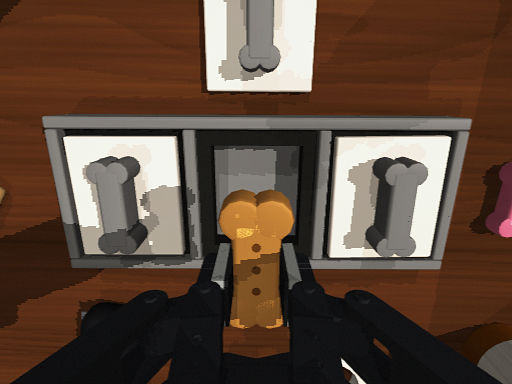

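Call:
{"method": "drive_tool", "body": {"series": [[[-0.01,0.005,0.25,0,0,0],[0,0,0.35,0,0,0],[0,0,0.3,0,0,0],[0,0,0.1,0,0,0],[0,0,0.06,0,0,0],[0,0,0.025,0,0,0],[0,0,0,0,0,0],[0,0,0,0,0,0]]]}}

```text
clock: 34.02
tcp_pos: [0.5675, -0.0417, 0.0279]
orientation: [0.001, -0.011, 1.0, -0.0]
wrist_force: [0.1, -0.5, -0.7]
finger_gap: 0.0222
grip_force: 50.0
```

Call:
{"method": "drive_tool", "body": {"series": [[[0,0,0,0,0,0],[0,0,0,0,0,0],[0,0,0,0,0,0],[0,0,-0.15,0,0,0],[0,0,-0.35,0,0,0],[0,0,-0.35,0,0,0],[0,0,-0.25,0,0,0],[0,0,0,0,0,0],[0,0,0,0,0,0]]], "jaw": -0.15}}

```text
clock: 35.15
tcp_pos: [0.5663, -0.0414, 0.1581]
orientation: [-0.0, -0.011, 1.0, 0.0]
wrist_force: [0.8, 0.1, -0.3]
finger_gap: 0.0363
grip_force: 0.0
```

```bash
python3 bisc.py w2b
```

```text
tcp [ 0.5659 -0.0414  0.1576] psi 1.3 t 35.2
0.74 [503. 206.] [88. 39. 50.] xy [0.5736 0.189 ] [76.3 25.5] ang 15.6 turn share -0.0796 shift now-frame [-0.108  1.917]
0.72 [171. 132.] [17. 16. 15.] xy [ 0.5733 -0.159 ] [121.7 103.7] ang 1.2 turn share 0.0004 shift now-frame [-0.039 -0.981]
0.68 [254. 187.] [216. 147.  64.] xy [ 0.5686 -0.0417] [75.9 34. ] ang 0.3 turn share 0.0058 shift now-frame [-0.023 -0.003]
0.61 [357. 369.] [240. 236. 223.] xy [0.7676 0.0574] [94.1 32.6] ang 57.4 turn share -0.3116 shift now-frame [-1.699  0.785]
```

Call:
{"method": "drive_tool", "body": {"series": [[[0.394,0.006,0,0,0,0],[0.394,0.006,0,0,0,0],[0.394,0.006,0,0,0,0],[0,0,0.3,0,0,0],[0,0,0.35,0,0,0],[0,0,0.3,0,0,0],[0,0,0.11,0,0,0],[0,0,0.06,0,0,0],[0,0,0,0,0,0],[0,0,0,0,0,0]]], "jaw": 0.4}}

```text
clock: 36.5
tcp_pos: [0.4259, -0.0429, 0.0254]
orientation: [0.001, -0.011, 1.0, -0.0]
wrist_force: [0.6, 0.1, -0.1]
finger_gap: 0.0599
grip_force: 0.0
```

Call:
{"method": "drive_tool", "body": {"series": [[[0,0,0,0,0,0],[0,0,0,0,0,0],[0,0,0,0,0,0],[0,0,0,0,0,0],[0,0,0,0,0,0]]], "jaw": -1, "grip_force": 60}}

```text
clock: 37.12
tcp_pos: [0.4255, -0.0428, 0.0251]
orientation: [0.001, -0.011, 1.0, -0.0]
wrist_force: [-1.5, 0.4, 4.9]
finger_gap: 0.019
grip_force: 59.5
```

Call:
{"method": "drive_tool", "body": {"series": [[[0,0,-0.15,0,0,0],[0,0,-0.35,0,0,0],[0,0,-0.35,0,0,0],[0,0,-0.15,0,0,0],[-0.394,-0.008,0,0,0,0],[-0.394,-0.008,0,0,0,0],[-0.394,-0.008,0,0,0,0],[0,0,0,0,0,0],[0,0,0,0,0,0]]]}}

```text
clock: 38.25
tcp_pos: [0.5656, -0.042, 0.1436]
orientation: [-0.001, -0.012, 1.0, 0.0]
wrist_force: [-0.9, -0.2, -1.4]
finger_gap: 0.0188
grip_force: 58.7
```

Call:
{"method": "drive_tool", "body": {"series": [[[0,0,0.25,0,0,0],[0,0,0.25,0,0,0],[0,0,0.1,0,0,0],[0,0,0.03,0,0,0],[0,0,0,0,0,0],[0,0,0,0,0,0]]]}}

```text
clock: 39.0
tcp_pos: [0.5675, -0.0424, 0.0701]
orientation: [0.001, -0.011, 1.0, -0.0]
wrist_force: [0.6, 0.8, -1.2]
finger_gap: 0.019
grip_force: 58.7
```

Call:
{"method": "drive_tool", "body": {"series": [[[0,0,0.04,0,0,0],[0,0,0.03,0,0,0],[0,0,0.02,0,0,0],[0,0,0.02,0,0,0],[0,0,0.02,0,0,0],[0,0,0.02,0,0,0],[0,0,0,0,0,0],[0,0,0,0,0,0]]]}}

```text
clock: 40.0
tcp_pos: [0.5671, -0.0423, 0.0549]
orientation: [0.001, -0.011, 1.0, -0.0]
wrist_force: [-11.2, 1.7, 27.9]
finger_gap: 0.0192
grip_force: 62.9
```

Call:
{"method": "drive_tool", "body": {"series": [[[0,0,-0.015,0,0,0],[0,0,0,0,0,0],[0,0,0,0,0,0],[0,0,-0.15,0,0,0],[0,0,-0.3,0,0,0],[0.006,0.307,0,0,0,0],[0.006,0.307,0,0,0,0],[0,0.307,0,0,0,0],[0,0,0,0,0,0],[0,0,0.25,0,0,0],[0,0,0.12,0,0,0],[0,0,0.03,0,0,0],[0,0,0,0,0,0],[0,0,0,0,0,0]]], "jaw": 0.4}}

```text
clock: 41.75
tcp_pos: [0.5635, 0.0679, 0.0595]
orientation: [0.001, -0.011, 1.0, 0.0]
wrist_force: [-0.6, 0.6, 0.1]
finger_gap: 0.0597
grip_force: 0.0
```

Call:
{"method": "drive_tool", "body": {"series": [[[0,0,0,0,0,0],[0,0,0,0,0,0],[0,0,0,0,0,0],[0,0,0,0,0,0],[0,0,0,0,0,0]]], "jaw": -1}}

```text
clock: 42.38
tcp_pos: [0.5631, 0.0681, 0.0591]
orientation: [0.0, -0.011, 1.0, -0.0]
wrist_force: [-0.5, -1.8, 4.0]
finger_gap: 0.019
grip_force: 62.4
```

Call:
{"method": "drive_tool", "body": {"series": [[[0,0,-0.13,0,0,0],[0,0,-0.25,0,0,0],[0,0,-0.3,0,0,0],[0.387,0.008,0,0,0,0],[0.387,0.008,0,0,0,0],[0.387,0.008,0,0,0,0],[0,0,0,0,0,0],[0,0,0.3,0,0,0],[0,0,0.3,0,0,0],[0,0,0.2,0,0,0],[0,0,0.1,0,0,0],[0,0,0.06,0,0,0],[0,0,0.03,0,0,0],[0,0,0,0,0,0],[0,0,0,0,0,0]]]}}

```text
clock: 44.25
tcp_pos: [0.4242, 0.0679, 0.0233]
orientation: [0.001, -0.011, 1.0, -0.0]
wrist_force: [-3.7, -0.8, 12.0]
finger_gap: 0.0189
grip_force: 63.5
```

Call:
{"method": "drive_tool", "body": {"series": [[[0,0,0,0,0,0],[0,0,0,0,0,0],[0,0,0,0,0,0],[0,0,-0.2,0,0,0],[0,0,-0.4,0,0,0],[0,0,-0.4,0,0,0],[0,0,-0.13,0,0,0.0468],[0,0,0,0,0,0.0468],[0,0,0,0,0,0.0468],[0,0,0,0,0,0.0468],[0.209,0.333,0,0,0,0],[0.209,0.333,0,0,0,0],[0.209,0.333,0,0,0,0],[0.209,0.333,0,0,0,0],[0.209,0.333,0,0,0,0],[0,0,0,0,0,0],[0,0,0,0,0,0]]], "jaw": 0.4}}

```text
clock: 46.38
tcp_pos: [0.4242, 0.3034, 0.1567]
orientation: [-0.0, 0.279, 0.96, -0.001]
wrist_force: [-0.4, 0.2, 0.4]
finger_gap: 0.0594
grip_force: 0.0
```

```bash
python3 bisc.py b3
```

```text
tcp [0.4243 0.303  0.1568] psi -32.4 t 46.42
0.79 [256. 182.] [255. 254. 171.] xy [0.424 0.305] [35.6 74.7] ang -32.3 turn share -0.0007 shift now-frame [0.011 0.014]
0.79 [464. 300.] [205.  86. 232.] xy [0.6484 0.4255] [89.2 38. ] ang 4.4 turn share -0.2048 shift now-frame [-1.029  1.863]
0.63 [386. 185.] [255. 201. 233.] xy [0.4875 0.406 ] [37.7 78.5] ang -3.1 turn share -0.1628 shift now-frame [0.015 1.008]
0.62 [250. 336.] [255. 250. 255.] xy [0.5642 0.2088] [41.3 71.6] ang -0.4 turn share -0.1777 shift now-frame [-1.405 -0.037]
```

Call:
{"method": "drive_tool", "body": {"series": [[[0.011,0.014,0.35,0,0,0],[0,0,0.35,0,0,0],[0,0,0.33,0,0,0],[0,0,0.08,0,0,0],[0,0,0.05,0,0,0],[0,0,0,0,0,0],[0,0,0,0,0,0]]]}}

```text
clock: 47.35
tcp_pos: [0.4255, 0.3064, 0.0193]
orientation: [0.001, 0.279, 0.96, 0.001]
wrist_force: [0.2, 0.5, -0.2]
finger_gap: 0.0598
grip_force: 0.0
```

Call:
{"method": "drive_tool", "body": {"series": [[[0,0,0,0,0,0],[0,0,0,0,0,0],[0,0,0,0,0,0],[0,0,0,0,0,0],[0,0,0,0,0,0]]], "jaw": -1, "grip_force": 50}}

```text
clock: 47.98
tcp_pos: [0.4249, 0.3063, 0.0187]
orientation: [0.0, 0.279, 0.96, 0.001]
wrist_force: [-0.6, -0.0, 6.7]
finger_gap: 0.0224
grip_force: 49.9
```

Call:
{"method": "drive_tool", "body": {"series": [[[0,0,-0.2,0,0,0],[0,0,-0.4,0,0,0],[0,0,-0.4,0,0,0],[0,0,-0.16,0,0,-0.0468],[0,0,0,0,0,-0.0468],[0,0,0,0,0,-0.0468],[0,0,0,0,0,-0.0468],[-0.185,-0.334,0,0,0,0],[-0.185,-0.334,0,0,0,0],[-0.185,-0.334,0,0,0,0],[-0.185,-0.334,0,0,0,0],[-0.185,-0.334,0,0,0,0],[-0.185,-0.334,0,0,0,0],[0,0,0,0,0,0],[0,0,0,0,0,0]]]}}

```text
clock: 49.85
tcp_pos: [0.5624, 0.0686, 0.1565]
orientation: [-0.001, -0.011, 1.0, 0.0]
wrist_force: [-1.4, 0.6, -0.7]
finger_gap: 0.0227
grip_force: 49.3
```

```bash
python3 bisc.py w3
```

```text
tcp [0.5622 0.0691 0.1567] psi 1.3 t 49.9
0.77 [402. 200.] [234. 116. 146.] xy [0.571  0.2068] [41.7 74.5] ang -0.5 turn share 0.0104 shift now-frame [-0.1    1.145]
0.68 [255. 250.] [133.  86.  39.] xy [0.6423 0.0722] [159.6  72.7] ang 3.4 turn share -0.0116 shift now-frame [-0.668  0.01 ]
```

View pics/w3.png

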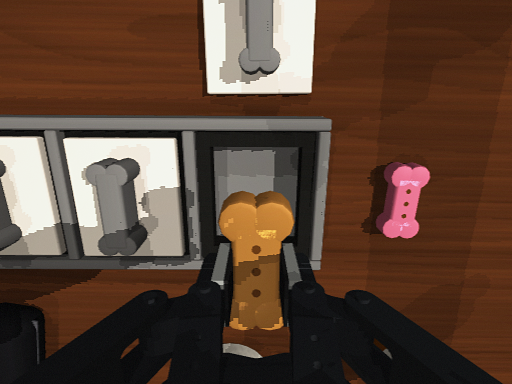

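Biscuit 3 is held straight over well 3, with the sleeve opening centred at column 258. Lowering it.

Call:
{"method": "drive_tool", "body": {"series": [[[-0.008,0.005,0.25,0,0,0],[0,0,0.35,0,0,0],[0,0,0.3,0,0,0],[0,0,0.1,0,0,0],[0,0,0.06,0,0,0],[0,0,0.025,0,0,0],[0,0,0,0,0,0],[0,0,0,0,0,0]]]}}

```text
clock: 50.95
tcp_pos: [0.5647, 0.0691, 0.0278]
orientation: [0.001, -0.011, 1.0, 0.0]
wrist_force: [0.7, -0.7, 0.2]
finger_gap: 0.0226
grip_force: 49.3
```

Call:
{"method": "drive_tool", "body": {"series": [[[0,0,0,0,0,0],[0,0,0,0,0,0],[0,0,0,0,0,0],[0,0,-0.15,0,0,0],[0,0,-0.35,0,0,0],[0,0,-0.35,0,0,0],[0,0,-0.25,0,0,0],[0,0,0,0,0,0],[0,0,0,0,0,0]]], "jaw": -0.15}}

```text
clock: 52.08
tcp_pos: [0.5635, 0.0692, 0.1581]
orientation: [-0.0, -0.011, 1.0, 0.0]
wrist_force: [0.5, 0.8, -1.3]
finger_gap: 0.0362
grip_force: 0.0
```

```bash
python3 bisc.py w3b
```

```text
tcp [0.5631 0.0692 0.1576] psi 1.3 t 52.12
0.94 [400. 201.] [233. 115. 146.] xy [0.5713 0.2068] [42.2 76.7] ang -0.6 turn share 0.0104 shift now-frame [-0.094  1.145]
0.83 [258. 187.] [217. 147.  64.] xy [0.5658 0.0693] [75.5 35.9] ang 1.3 turn share 0.0001 shift now-frame [-0.023  0.001]
0.55 [217. 178.] [70. 67. 64.] xy [ 0.5727 -0.028 ] [153.5 326.5] ang -89.1 turn share -0.4975 shift now-frame [-0.062 -0.811]
```

Call:
{"method": "drive_tool", "body": {"series": [[[0.388,0.004,0,0,0,0],[0.388,0.004,0,0,0,0],[0.388,0.004,0,0,0,0],[0,0,0.3,0,0,0],[0,0,0.35,0,0,0],[0,0,0.3,0,0,0],[0,0,0.11,0,0,0],[0,0,0.06,0,0,0],[0,0,0,0,0,0],[0,0,0,0,0,0]]], "jaw": 0.4}}

```text
clock: 53.42
tcp_pos: [0.4253, 0.0674, 0.0254]
orientation: [0.001, -0.011, 1.0, -0.0]
wrist_force: [0.0, 0.1, 1.0]
finger_gap: 0.0595
grip_force: 0.0
```

Call:
{"method": "drive_tool", "body": {"series": [[[0,0,0,0,0,0],[0,0,0,0,0,0],[0,0,0,0,0,0],[0,0,0,0,0,0],[0,0,0,0,0,0]]], "jaw": -1, "grip_force": 60}}

```text
clock: 54.05
tcp_pos: [0.4248, 0.0675, 0.0251]
orientation: [0.001, -0.011, 1.0, 0.0]
wrist_force: [-1.0, -0.0, 6.3]
finger_gap: 0.0191
grip_force: 59.3
```

Call:
{"method": "drive_tool", "body": {"series": [[[0,0,-0.15,0,0,0],[0,0,-0.35,0,0,0],[0,0,-0.35,0,0,0],[0,0,-0.15,0,0,0],[-0.387,-0.007,0,0,0,0],[-0.387,-0.007,0,0,0,0],[-0.387,-0.007,0,0,0,0],[0,0,0,0,0,0],[0,0,0,0,0,0]]]}}

```text
clock: 55.18
tcp_pos: [0.5624, 0.0681, 0.1435]
orientation: [-0.001, -0.011, 1.0, 0.0]
wrist_force: [0.5, -0.2, -1.5]
finger_gap: 0.019
grip_force: 58.7
```

Call:
{"method": "drive_tool", "body": {"series": [[[0,0,0.25,0,0,0],[0,0,0.25,0,0,0],[0,0,0.1,0,0,0],[0,0,0.03,0,0,0],[0,0,0,0,0,0],[0,0,0,0,0,0]]]}}

```text
clock: 55.92
tcp_pos: [0.5645, 0.0681, 0.0701]
orientation: [0.001, -0.011, 1.0, 0.0]
wrist_force: [-0.0, -0.0, -1.1]
finger_gap: 0.0188
grip_force: 58.7
```

Call:
{"method": "drive_tool", "body": {"series": [[[0,0,0.04,0,0,0],[0,0,0.03,0,0,0],[0,0,0.02,0,0,0],[0,0,0.02,0,0,0],[0,0,0.02,0,0,0],[0,0,0.02,0,0,0],[0,0,0,0,0,0],[0,0,0,0,0,0]]]}}

```text
clock: 56.92
tcp_pos: [0.564, 0.0681, 0.0549]
orientation: [0.001, -0.012, 1.0, -0.0]
wrist_force: [-10.4, 0.2, 28.0]
finger_gap: 0.0191
grip_force: 62.9
```

Call:
{"method": "drive_tool", "body": {"series": [[[0,0,-0.015,0,0,0],[0,0,0,0,0,0],[0,0,0,0,0,0],[0,0,-0.15,0,0,0],[0,0,-0.35,0,0,0],[0,0,-0.4,0,0,0],[0,0,-0.4,0,0,0],[0,0,-0.2,0,0,0],[0.3,-0.3,0,0,0,0],[0.3,-0.3,0,0,0,0],[0.3,-0.3,0,0,0,0],[0,0,0,0,0,0],[0,0,0,0,0,0]]], "jaw": 0.4}}

```text
clock: 58.55
tcp_pos: [0.4585, -0.0425, 0.2326]
orientation: [0.0, -0.011, 1.0, 0.0]
wrist_force: [-0.6, 0.4, -0.2]
finger_gap: 0.0598
grip_force: 0.0
```

```bash
python3 look.py fin | grep -v feeder; python3 -c "
from h import *
shot('top','pics/top1.png')
for l in ('remote','hairbrush','glasses_case','tape','oil_bottle','biscuit1'):
    print(l,[(round(d['score'],2),np.round(d['location'])) for d in models.silhouettes(l,'top')])"
```

```text
cover1 0.91 [356.5 246.9] rect 347.0 260.5 [79. 82.] 90.0 3915 [255. 255. 254.] [0.57  0.076 0.02 ]
cover1 0.79 [256.7 259.5] rect 253.5 263.5 [83. 77.] 90.0 6083 [255. 255. 253.] [ 0.577 -0.042  0.02 ]
cover1 0.66 [152.2 247.2] rect 160.5 261.0 [80. 83.] 90.0 4023 [239. 233. 219.] [ 0.576 -0.16   0.02 ]
remote [(0.93, array([412., 278.]))]
hairbrush [(0.55, array([364., 176.]))]
glasses_case [(0.92, array([319., 120.]))]
tape [(0.54, array([236., 104.]))]
oil_bottle [(0.62, array([170., 119.])), (0.26, array([223., 187.]))]
biscuit1 [(0.77, array([111., 158.])), (0.51, array([118., 210.]))]
```

View pics/fin.png

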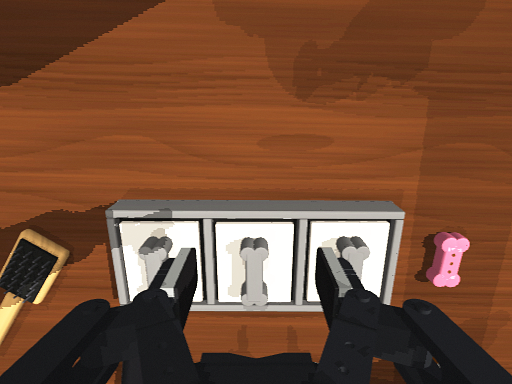

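```bash
python3 -c "
from h import *
print(order.hand_in())"
```

```text
the job is handed in; nothing more can be done
None
```

I put all three biscuits flat in wells of their own, pressed all three covers fully home and flush, left the other things where they were, and handed the job in at about 59 s; no verdict came back.

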